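# Stack the slotted stock case and lock the column with its T-key

### The job

Stack the loose stock case that has the slot in its lid squarely on top of the case fixed to the bench board, edges flush and slots in line, and let go of it. Then take the steel T-key from its wooden stand, pass its T-head down through both slots until the collar sits on the upper case, and give it a quarter turn so that the handle stands across the cases and the column is locked. Leave everything else on the bench as it is.

Things in the scene. Friction and masses are not known exactly. Their poses are not given: they have to be found in the camera images.
- dock: Fixed plywood board, 180 x 84 x 12 mm, screwed to the bench, with a dark wooden case (140 x 60 x 44 mm, steel corner caps) fixed centrally on it: the bottom of the column, its lid 56 mm above the bench. Origin: centre of the board's underside; x along the length of board and case, y across, z up. It does not move, but stands elsewhere each time.
- dock_slot (a point): Centre of the slot in the fixed case's lid, at the lid's top face (56 mm above the bench, right above the dock's origin, same axes). The slot is 46 mm long (along the dock's x) and 18 mm wide, straight through the 8 mm thick lid; below the lid the case is hollow for 36 mm, 128 x 48 mm inside.
- case: Loose closed case, dark wood with steel corner caps, 140 x 60 x 40 mm, about 0.4 kg, right side up on the bench. A steel-framed slot, 46 (along x) x 18 mm, goes straight through its middle, top to bottom. Origin: centre of the underside; x along the length, y across (the 60 mm to grip), z up. Both ends alike. No locating rims: friction alone keeps it where it is set.
- key: Loose steel T-key, about 0.18 kg, hanging upright by its collar in the stand's slot. Origin: centre of the collar's underside, on the shaft axis; z up. Collar 36 mm diameter, 6 mm thick. Handle: flat bar 64 mm long (x), 14 mm thick (y, the width to grip), z 30 to 56 mm, on a 12 mm neck. Below the collar a 10 mm shaft with the T-head at its foot, parallel to the handle. Both ends alike.
- key_head (a point): Centre of the key's T-head, 58 mm below the key's origin. The head is 36 mm long (key's x), 10 mm wide (y), 10 mm high. With the collar seated on the upper case, the head's top is 5 mm below the underside of the lower case's lid, so it turns freely, either way; there is no stop at the quarter turn.
- stand: Fixed block of pale wood, 75 x 60 x 75 mm high (foot 95 x 80 x 8 mm), with a slot 46 x 18 mm (along its x) right through it, in which the key hangs; the key must be lifted 65 mm to come free. Origin: centre of the underside, z up.
- plain_case: Bystander: loose closed case of the same wood and size as the slotted one, but with no slot. Origin: centre of the underside, x along its length. It may lie on either side; leave it alone.
- mandrel: Bystander, fixed: aluminium ring mandrel, a cone 120 mm tall standing on an 80 x 80 x 30 mm pale wooden base. Origin: centre of the underside.
- flux: Bystander: closed jar, 52 mm diameter, 75 mm tall, loose. Origin: centre of the underside.
- pliers: Bystander: pliers with black rubber handles, about 155 mm long and 12 mm high, lying loose beyond the dock. Origin: at bench level, near the middle; x towards the jaws.
- tin: Bystander: closed round tin, 76 mm diameter, 50 mm tall, loose. Origin: centre of the underside.
- hammer: Bystander: hammer 220 mm long lying loose at the right. Origin: near its middle, x along the handle towards the head.
There are look-alikes about, which are no part of the job. Leave any red look-alike of the dock alone.

How it is judged (in metres and radians):
On the way, in this order (a step that is already met when the one before it is completed fails the run):
1. the slotted case stands squarely on the fixed case, let go, at rest (horizontal distance between case and dock_slot below 0.005 m and z of case in the frame of dock_slot between -0.003 and 0.003 m and angle between the x axis of case and the x axis of dock, either way round below 0.09 rad and angle between case's own z axis and vertical below 0.05 rad and linear speed of case below 0.02 m/s and angular speed of case below 0.2 rad/s and contact force between the fingers and case below 0.1 N), for 0.2 s.
2. the key's T-head has passed through both slots to below the lower lid (z of key_head in the frame of dock_slot between -0.03 and -0.013 m and horizontal distance between key_head and dock_slot below 0.012 m), for 0.1 s.
At the end, for the whole second after the job is handed in: Slotted case flat and upright on the fixed case: centres within 5 mm, height 3 mm, parallel within 0.09 rad. Key upright (0.1 rad), collar down on it (2.5 mm), within 12 mm of the slot centre, handle and T-head square across the slot within 0.26 rad. Both at rest (horizontal distance between case and dock_slot below 0.005 m and z of case in the frame of dock_slot between -0.003 and 0.003 m and angle between the x axis of case and the x axis of dock, either way round below 0.09 rad and angle between case's own z axis and vertical below 0.05 rad and z of key_head in the frame of dock_slot between -0.03 and -0.0155 m and horizontal distance between key_head and dock_slot below 0.012 m and angle between the x axis of key and the y axis of dock, either way round below 0.26 rad and angle between key's own z axis and vertical below 0.1 rad and linear speed of each of case, key below 0.02 m/s and angular speed of each of case, key below 0.2 rad/s); the robot touches nothing.
It fails at once if a bystander (plain case, jar, pliers, tin, hammer) is shifted by more than 30 mm (distance of any of plain_case, flux, pliers, tin, hammer from where it was at the start of the episode above 0.03 m).
It also fails if it takes over 67 s, if anything falls off the work surface, if the arm or the gripper's body presses on something with over 40 N, if the wrist force passes 120 N, or if a joint passes its speed limit or range.

### The arm

A 6-joint arm with a two-finger parallel gripper is mounted at the origin on the work surface. World frame = base frame: x ahead of the robot, y to its left, z up, the work surface at z = 0. Lengths are in mm, angles in rad, forces in N, time in s.
With the tool pointing down it reaches from about 350 to 775 mm from the base axis. Payload 5.5 kg.
Tool frame: the origin (TCP) lies where the fingers leave the gripper's body, on its centre line; the fingertips stand 73 mm ahead of it and the grasp point (between the pads) lies 54 mm ahead of it (arm.nose_length is the distance from the TCP to the fingertips, in mm); z points along the fingers, y is the line along which they close (so a half turn about z gives the same grasp; the last joint's range is limited). The gripper opens to 85 mm and grips with 20 to 120 N. Pads are 22 mm wide; open, the fingers measure 114 mm over their backs; the gripper's body (76 mm by 85 mm) begins 54 mm behind the grasp point. The pads swing forward as they close: fully open they stand 13 mm farther back than shut.
Start: joints at [0.965, 0.313, 0.046, 1.304, 0, 1.431], TCP at [258.28, 513.766, 303.923] pointing down, gripper open.
Joint ranges: [-2.76, 2.76], [-0.86, 1.69], [-1.03, 1.26], [-2.2, 2.34], [-1.47, 1.5], [-3.14, 3.14]. Speed limits (rad/s): [2.57, 2.57, 3.14, 3.14, 3.14, 3.14].

### API

Orientations are given as a rotation vector (axis times angle).
In Python, from rig import arm gives the robot as it stands. The module is installed in compiled form; this text tells all that it offers.
- The arm moves only by the shell command python3 -m inch 'ROWS'. ROWS is JSON, a list of rows, each a list of 3 entries, a list of its own where there are three numbers: the opening in per cent of the stroke, from 0 (shut) to 100 (fully open), then the shift along the world's x, y, z in units of 30 mm (1.0 is 30 mm), then the turn, a rotation vector about the world's x, y, z in units of 6 degrees (1.0 is 6 degrees). In form: [[hand, [tx, ty, tz], [rx, ry, rz]], ...]. A call has 1 to 10 rows; each row shifts and turns the commanded pose from where the row before left it; what a row does not reach is not made up. A row lasts 1/12 s, in which the tool goes at most 41.7 mm and 7.16 degrees, less where a joint would pass 70% of its speed; a pose out of reach is approached as far as the arm can. A call is refused whole if a number of a shift passes 1 or a number of a turn 1, either way. A call with a gripper value outside its range is refused whole. The fingers move at their own pace and stop on an object; the grip force is fixed at half the most. Time passes only in rows, so rows that do not move let the fingers close. It gives the time, the measured TCP pose, the force, the opening and the grip force at its end, in the units of the state.
- arm.state(): the state, without advancing time (a new reading comes with each control period).
- arm.read_camera(name): name is "scene" or "top" or "wrist"; returns a dict with "color" (480x640x3 uint8, red, green, blue), "fx", "fy", "cx", "cy" (pixels), "view" (4x4, takes a point from world to camera coordinates). Camera axes: x right, y down, z forward; pixel columns grow to the right and rows downward; lengths in mm; the calibration is good to about 2 mm. A picture is of the moment at which its call begins. There is no depth.
- arm.sign_off(): hands the job in; it is judged then, once.
The state is a dict: "clock": time; "joint_pos": joint angles; "joint_vel": joint speeds; "joint_efforts": joint torques, N m; "position": TCP position; "eef_rot": TCP orientation; "contact_force": force on the tool from outside, world axes, zero at the start; "moment": the same for the moment, N m; "finger_gap": opening from 0.0 (shut) to 1.0 (fully open); "finger_force": force on a finger pad.
Only numpy, scipy, OpenCV 4.12 (cv2) and the standard library are available. Lean on these libraries where they do the work, as an engineer would, in place of code of your own. Each camera call takes 0.05 s, during which the arm holds its last target. There are 200 camera calls.

## Working session

There is one attempt and no reset: what is moved stays moved. The work goes in short steps, Python scripts to look and compute and a shell command to move; the robot and the scene stay as the last step left them, time stands still between calls to the robot, and variables do not carry over. Pictures are saved under pics/ and viewed, at most 10 in all, crops included, and the job is handed in when it is done.

```bash
mkdir -p pics
cat > h.py <<'E'
import numpy as np, cv2
from rig import arm
def shot(n,f,crop=None,k=1):
    c=arm.read_camera(n); np.save(f'pics/{f}.npy',c,allow_pickle=True)
    save(c,f,crop,k)
    return c
def load(f): return np.load(f'pics/{f}.npy',allow_pickle=True).item()
def save(c,f,crop=None,k=1):
    im=c['color'][:,:,::-1]
    if crop: x0,y0,x1,y1=crop; im=im[y0:y1,x0:x1]
    if k!=1: im=cv2.resize(im,None,fx=k,fy=k,interpolation=cv2.INTER_CUBIC)
    cv2.imwrite(f'pics/{f}.png',im)
def pt(c,u,v,z):
    V=c['view']; R=V[:3,:3]; o=-R.T@V[:3,3]
    d=R.T@np.array([(u-c['cx'])/c['fx'],(v-c['cy'])/c['fy'],1])
    return o+d*(z-o[2])/d[2]
def px(c,p):
    q=c['view'][:3,:3]@np.array(p,float)+c['view'][:3,3]
    return np.array([c['fx']*q[0]/q[2]+c['cx'],c['fy']*q[1]/q[2]+c['cy']])
E
python3 - <<'E'
from h import *
c=shot('top','top1'); print(c['fx'],np.round(c['view'],3).tolist())
c=shot('scene','scene1'); print(c['fx'],np.round(c['view'],3).tolist())
s=arm.state(); print(s)
E
```

```text
590.3541768851401 [[0.007, -1.0, -0.004, -30.126], [-0.997, -0.007, -0.081, 525.374], [0.081, 0.005, -0.997, 1648.291], [0.0, 0.0, 0.0, 1.0]]
575.3287464653114 [[-0.754, 0.657, -0.009, 421.271], [0.538, 0.61, -0.582, -207.055], [-0.377, -0.443, -0.813, 1737.522], [0.0, 0.0, 0.0, 1.0]]
{'clock': 0.1, 'joint_pos': array([ 9.65375130e-01,  3.13933073e-01,  4.50741040e-02,  1.30359706e+00,
       -1.85047728e-05,  1.43120548e+00]), 'joint_vel': array([ 1.29172848e-03,  1.07381660e-04,  2.57537558e-03, -3.66364024e-05,
       -5.92350602e-04, -9.42810209e-04]), 'joint_efforts': array([ 3.30869669e-03, -4.81724739e+01,  2.99244297e+01,  1.27232244e-02,
       -6.12024223e-05,  1.29814751e-05]), 'position': array([258.07970719, 513.44350747, 303.08596017]), 'eef_rot': array([-7.24990890e-01, -3.05619043e+00,  2.43837915e-03]), 'contact_force': array([ 0.33547832,  0.17329318, -0.41226751]), 'moment': array([-0.05302571, -0.02898365,  0.00436019]), 'finger_force': 0.0, 'finger_gap': 0.9994999928149468}
```

View pics/top1.png

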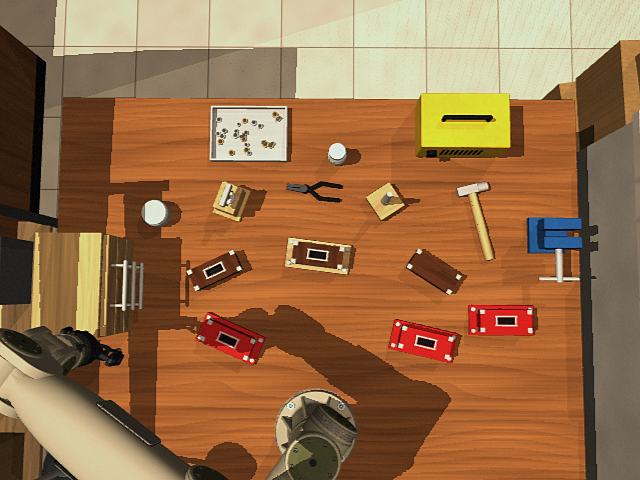

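View pics/scene1.png

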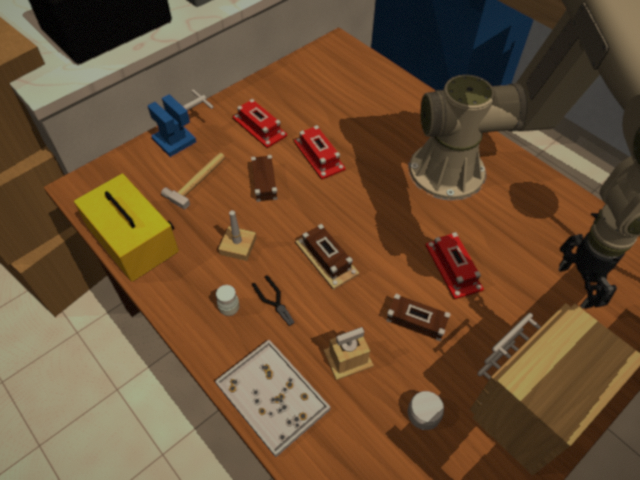

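The top view shows these candidates:
- **Dark slotted case without a board, (215,270):** the loose case.
- **Dark case on a pale board, (318,256):** the dock.
- **Red look-alikes on boards, (229,339), (424,341) and (502,320):** leave alone.
- **Plain dark case, (435,271):** a bystander.
- **Stand with key, (230,199).**

I'll confirm these in an enlarged crop.

Run:
```python
from h import *
c=load('top1'); save(c,'crop1',(175,170,365,300),4.2)
for n,u,v,z in [('case',215,270,40),('dock',318,255,56),('key',228,195,120)]: print(n,pt(c,u,v,z).round(1))
w=arm.read_camera('wrist'); print(w['fx'],w['cx'],w['cy'])
from scipy.spatial.transform import Rotation as R
s=arm.state(); T=np.eye(4); T[:3,:3]=R.from_rotvec(s['eef_rot']).as_matrix(); T[:3,3]=s['position']
print((w['view']@T).round(3), T.round(3))
```

```text
case [442.  281.7  40. ]
dock [485.   -5.3  56. ]
key [640.6 236.  120. ]
432.0862583504984 318.1108012076103 236.0890531746359
[[ 0.     1.    -0.     0.283]
 [-0.953  0.    -0.304 52.533]
 [-0.304  0.     0.953 90.634]
 [ 0.     0.     0.     1.   ]] [[-8.93000e-01  4.49000e-01 -1.00000e-03  2.58113e+02]
 [ 4.49000e-01  8.93000e-01 -1.00000e-03  5.13506e+02]
 [ 0.00000e+00 -1.00000e-03 -1.00000e+00  3.03206e+02]
 [ 0.00000e+00  0.00000e+00  0.00000e+00  1.00000e+00]]
```

View pics/crop1.png

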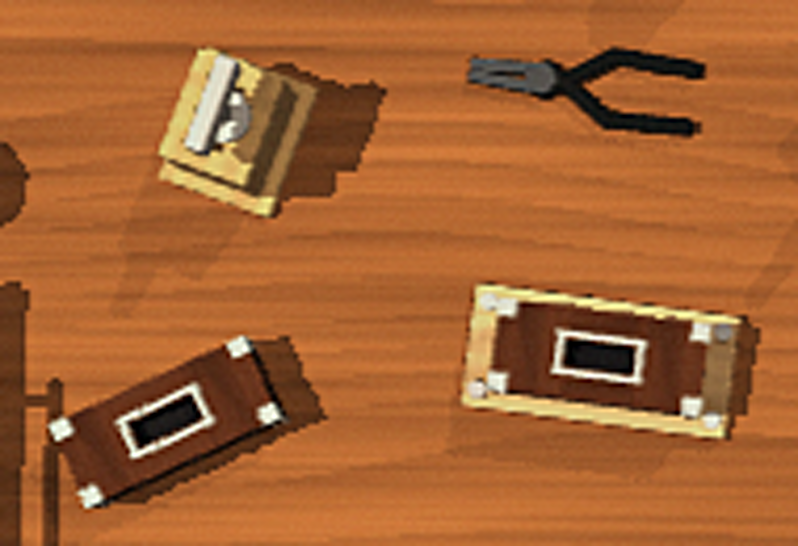

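The crop confirms it. The dark slotted case without a board is at crop (165,420), the dark dock on its pale board at (599,355), and the key handle runs from (222,58) to (203,152). Next I'll work out the poses from the corners.

```bash
cat >> h.py <<'E'
def rect(c,pts,z):
    "pts: 4 corners in order around, long side first; returns centre, yaw deg mod 180, sizes"
    P=np.array([pt(c,u,v,z)[:2] for u,v in pts]); a=(P[1]-P[0]+P[2]-P[3])/2; b=(P[2]-P[1]+P[3]-P[0])/2
    return P.mean(0).round(1), round(float(np.degrees(np.arctan2(a[1],a[0]))%180),2), np.round([np.linalg.norm(a),np.linalg.norm(b)],1)
def tool():
    from scipy.spatial.transform import Rotation as R
    s=arm.state(); M=R.from_rotvec(s['eef_rot']).as_matrix()
    print('t',s['clock'],'tcp',s['position'].round(1),'toolx yaw',np.degrees(np.arctan2(M[1,0],M[0,0])).round(2),'zax',M[:,2].round(3),'F',s['contact_force'].round(1),'gap',round(s['finger_gap'],3),round(s['finger_force'],1),'j',s['joint_pos'].round(2))
E
python3 - <<'E'
from h import *
c=load('top1'); f=lambda L:[(175+u/4.2-.4,170+v/4.2-.4) for u,v in L]
print(rect(c,f([(53,426),(245,338),(279,417),(85,506)]),40))
print(rect(c,f([(118,428),(200,384),(214,417),(132,458)]),40))
print(rect(c,f([(558,328),(645,341),(641,383),(554,375)]),56))
print(rect(c,f([(474,285),(742,318),(730,438),(462,405)]),12))
print(rect(c,f([(222,58),(240,64),(203,152),(186,148)]),131), )
print(rect(c,f([(205,48),(316,88),(274,215),(160,174)]),40))
tool()
E
```

```text
(array([442. , 284.4]), 115.17, array([140.2,  57.4]))
(array([442. , 284.2]), 117.97, array([60.9, 23. ]))
(array([486.3,  -3.5]), 83.52, array([57.7, 29.4]))
(array([485.8,  -4.3]), 83.38, array([182.5,  81.6]))
(array([639.5, 241.4]), 74.35, array([11.6, 61.2]))
(array([636.9, 239.8]), 70.53, array([80.6, 90. ]))
t 0.15 tcp [258.1 513.5 303.2] toolx yaw 153.31 zax [-0.001 -0.001 -1.   ] F [ 0.9  0.3 -0.3] gap 1.0 0.0 j [ 0.97  0.31  0.05  1.3  -0.    1.43]
```

```bash
python3 -m inch '[[100,[0.7,-0.85,-0.27],[0,0,-0.7]],[100,[0.7,-0.85,-0.27],[0,0,-0.7]],[100,[0.7,-0.85,-0.27],[0,0,-0.7]],[100,[0.7,-0.85,-0.27],[0,0,-0.7]],[100,[0.7,-0.85,-0.27],[0,0,-0.7]],[100,[0.7,-0.85,-0.27],[0,0,-0.7]],[100,[0.7,-0.85,-0.27],[0,0,-0.7]],[100,[0.7,-0.85,-0.27],[0,0,-0.7]],[100,[0.55,-0.8,-0.27],[0,0,-0.75]],[100,[0,0,0],[0,0,0]]]'
python3 - <<'E'
from h import *
tool(); c=shot('wrist','w1'); tool()
E
```

```text
clock: 0.98
position: [444.7, 281.9, 229.1]
eef_rot: [1.694, 2.645, -0.004]
contact_force: [-1.2, -0.1, -0.1]
finger_gap: 0.998
finger_force: 0.0
t 0.9833 tcp [444.7 281.9 229.1] toolx yaw 114.73 zax [-0.001 -0.003 -1.   ] F [-1.2 -0.1 -0.1] gap 0.998 0.0 j [ 0.41  0.26 -0.22  1.1  -0.    1.55]
t 1.0333 tcp [443.6 283.5 229.8] toolx yaw 114.95 zax [-0.002 -0.001 -1.   ] F [0.  0.9 0.6] gap 0.998 0.0 j [ 0.42  0.26 -0.22  1.1  -0.    1.55]
```

View pics/w1.png

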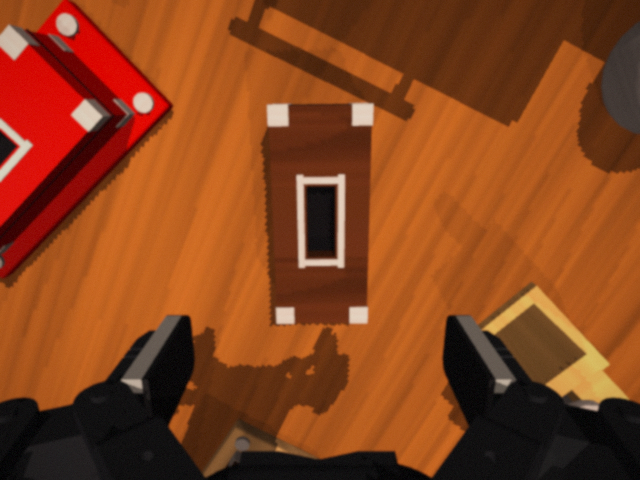

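The wrist view shows the case with its lid corners at (267,104), (374,103), (368,323) and (276,324), and the slot centre at about (321,221). The red look-alike lies to the left.

Run:
```python
from h import *
c=load('w1')
print(rect(c,[(276,324),(267,104),(374,103),(368,323)],40))
print(rect(c,[(299,268),(297,175),(345,175),(344,268)],40))
# subpixel: bright steel blobs
b=cv2.inRange(c['color'],(150,140,130),(255,255,255)); b[:90]=0;b[335:]=0;b[:,:255]=0;b[:,385:]=0
n,l,st,ce=cv2.connectedComponentsWithStats(b)
for i in range(1,n):
    if st[i,4]>50: print(st[i],ce[i].round(1),pt(c,*ce[i],40).round(1))
tool()
```

```text
(array([444.7, 285.7]), 115.26, array([141.8,  61.7]))
(array([444.9, 285.2]), 115.18, array([60.3, 29. ]))
[352 103  21  23 451] [362.  113.8] [438.7 354.7  40. ]
[267 104  21  22 445] [277.3 114.5] [394.3 333.8  40. ]
[ 297  174   48   94 1640] [320.6 218.9] [443.4 287.5  40. ]
[349 307  19  16 283] [358.3 314.5] [494.2 237.9  40. ]
[276 308  18  16 279] [284.7 315.4] [449.8 216.6  40. ]
t 1.0333 tcp [443.6 283.5 229.8] toolx yaw 114.95 zax [-0.002 -0.001 -1.   ] F [0.  0.9 0.6] gap 0.998 0.0 j [ 0.42  0.26 -0.22  1.1  -0.    1.55]
```

```bash
python3 -m inch '[[100,[0.06,0,-0.9],[0,0,0]],[100,[0,0,-0.9],[0,0,0]],[100,[0,0,-0.9],[0,0,0]],[100,[0,0,-0.9],[0,0,0]],[100,[0,0,-0.8],[0,0,0]],[100,[0,0,-0.4],[0,0,0]],[100,[0,0,-0.23],[0,0,0]],[100,[0,0,0],[0,0,0]],[100,[0,0,0],[0,0,0]],[100,[0,0,0],[0,0,0]]]'
python3 - <<'E'
from h import *
tool()
E
python3 -m inch '[[60,[0,0,0],[0,0,0]],[40,[0,0,0],[0,0,0]],[0,[0,0,0],[0,0,0]],[0,[0,0,0],[0,0,0]],[0,[0,0,0],[0,0,0]],[0,[0,0,0],[0,0,0]]]'
python3 - <<'E'
from h import *
tool()
E
```

```text
clock: 1.87
position: [445.2, 286.5, 81.3]
eef_rot: [1.681, 2.652, 0.003]
contact_force: [1.0, -0.2, 0.7]
finger_gap: 1.001
finger_force: 0.0
t 1.8667 tcp [445.2 286.5  81.3] toolx yaw 115.26 zax [ 0.002  0.001 -1.   ] F [ 1.  -0.2  0.7] gap 1.001 0.0 j [ 0.42  0.4  -0.42  0.75  0.    1.55]
clock: 2.37
position: [445.0, 286.0, 81.5]
eef_rot: [1.683, 2.652, 0.003]
contact_force: [-2.0, 0.1, 5.9]
finger_gap: 0.695
finger_force: 66.9
t 2.3667 tcp [445.  286.   81.5] toolx yaw 115.21 zax [ 0.002  0.001 -1.   ] F [-2.   0.1  5.9] gap 0.695 66.9 j [ 0.42  0.4  -0.42  0.75  0.    1.55]
```

```bash
python3 -m inch '[[0,[0,0,0.5],[0,0,0]],[0,[0,0,0.8],[0,0,0]],[0,[0,0,0.9],[0,0,0]],[0,[0,0,0.8],[0,0,0]]]'
python3 -m inch '[[0,[0.3,-0.5,0.4],[0,0,-0.5]],[0,[0.5,-0.9,0.4],[0,0,-0.5]],[0,[0.57,-1.0,0.4],[0,0,-0.5]],[0,[0.57,-1.0,0.4],[0,0,-0.5]],[0,[0.57,-1.0,0.4],[0,0,-0.5]],[0,[0.57,-1.0,0.4],[0,0,-0.5]],[0,[0.57,-1.0,0.4],[0,0,-0.5]],[0,[0.57,-1.0,0.4],[0,0,-0.5]],[0,[0.57,-1.0,0.4],[0,0,-0.5]],[0,[0.57,-1.0,0.4],[0,0,-0.5]]]'
python3 -m inch '[[0,[0.33,-0.6,0],[0,0,-0.3]],[0,[0,0,0],[0,0,0]],[0,[0,0,0],[0,0,0]],[0,[0,0,0],[0,0,0]]]'
python3 - <<'E'
from h import *
tool(); c=shot('wrist','w2'); tool()
E
```

```text
clock: 2.7
position: [443.9, 285.4, 170.9]
eef_rot: [-1.683, -2.652, 0.002]
contact_force: [0.5, -0.4, -4.1]
finger_gap: 0.693
finger_force: 66.6
clock: 3.53
position: [605.4, 2.1, 290.2]
eef_rot: [-2.315, -2.123, 0.001]
contact_force: [1.1, -0.9, -3.9]
finger_gap: 0.688
finger_force: 66.6
clock: 3.87
position: [614.4, -14.0, 289.2]
eef_rot: [-2.344, -2.089, 0.002]
contact_force: [-0.1, -0.4, -4.1]
finger_gap: 0.691
finger_force: 66.7
t 3.8667 tcp [614.4 -14.  289.2] toolx yaw 83.42 zax [-0.002  0.001 -1.   ] F [-0.1 -0.4 -4.1] gap 0.691 66.7 j [-0.15  0.4   0.13  1.31  0.    1.53]
t 3.9167 tcp [614.3 -13.4 289.3] toolx yaw 83.47 zax [-0.002  0.001 -1.   ] F [-1.1  0.8 -4. ] gap 0.689 66.7 j [-0.15  0.4   0.13  1.31  0.    1.53]
```

View pics/w2.png

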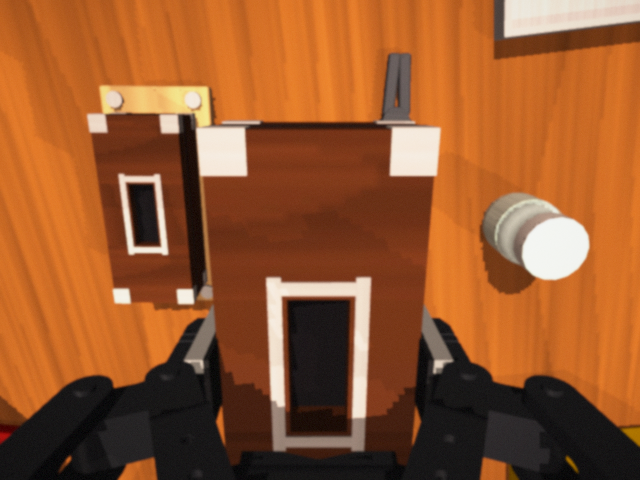

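The carried case covers the middle of the picture, with its slot centre at about (319,365). The dock is at left, lid corners about (88,114), (182,113), (194,303) and (113,304), slot frame (119,175)–(168,254).

Run:
```python
from h import *
c=load('w2')
b=cv2.inRange(c['color'],(150,145,135),(255,255,255)); m=np.zeros_like(b); m[105:320,80:197]=1; b*=m
n,l,st,ce=cv2.connectedComponentsWithStats(b); P=[]
for i in range(1,n):
    if st[i,4]>50: p=pt(c,*ce[i],56); P.append(p); print(st[i],ce[i].round(1),p.round(1))
print(rect(c,[(113,304),(88,114),(182,113),(194,303)],56))
print(rect(c,[(130,254),(119,176),(160,175),(168,254)],56))
T=arm.state()['position']
for z in (T[2]-41,): print('hand', rect(c,[(274,452),(267,279),(370,279),(364,450)],z), pt(c,198,126,z).round(1),pt(c,441,126,z).round(1))
tool()
```

```text
[ 87 114  20  18 319] [ 96.8 122.5] [471.2  64.9  56. ]
[160 114  19  19 333] [169.  123.1] [520.   58.9  56. ]
[ 119  174   49   81 1316] [143.3 213.8] [487.6  -1.6  56. ]
[113 289  18  15 241] [121.4 295.9] [455.3 -63.8  56. ]
[177 289  17  15 241] [185. 296.] [504.1 -69.5  56. ]
(array([488.5,  -2.6]), 81.88, array([142.1,  63.5]))
(array([488. ,  -3.2]), 83.17, array([59. , 28.8]))
hand (array([614.6, -14.5]), 83.6, array([59.9, 28.8])) [592.7  59.9 248.3] [653.1  53.  248.3]
t 3.9167 tcp [614.3 -13.4 289.3] toolx yaw 83.47 zax [-0.002  0.001 -1.   ] F [-1.1  0.8 -4. ] gap 0.689 66.7 j [-0.15  0.4   0.13  1.31  0.    1.53]
```

```bash
python3 -m inch '[[0,[-0.5,0.05,0],[0,0,-0.07]],[0,[-0.9,0.08,0],[0,0,0]],[0,[-0.9,0.08,-0.4],[0,0,0]],[0,[-0.9,0.08,-0.8],[0,0,0]],[0,[-0.7,0.06,-0.8],[0,0,0]],[0,[-0.33,0.02,-0.8],[0,0,0]],[0,[0,0,-0.8],[0,0,0]],[0,[0,0,-0.6],[0,0,0]],[0,[0,0,-0.4],[0,0,0]],[0,[0,0,-0.2],[0,0,0]]]'
python3 -m inch '[[0,[0,0,-0.1],[0,0,0]],[0,[0,0,-0.08],[0,0,0]],[0,[0,0,0],[0,0,0]],[0,[0,0,0],[0,0,0]]]'
python3 - <<'E'
from h import *
tool()
E
```

```text
clock: 4.75
position: [486.3, -1.7, 144.4]
eef_rot: [-2.349, -2.082, 0.003]
contact_force: [-0.5, 0.8, -3.8]
finger_gap: 0.693
finger_force: 66.7
clock: 5.08
position: [488.9, -3.0, 141.5]
eef_rot: [2.352, 2.081, 0.001]
contact_force: [-0.4, -0.9, -4.2]
finger_gap: 0.693
finger_force: 66.7
t 5.0833 tcp [488.9  -3.  141.5] toolx yaw 83.01 zax [ 0.001 -0.    -1.   ] F [-0.4 -0.9 -4.2] gap 0.693 66.7 j [-0.17  0.26 -0.45  0.86  0.    1.52]
```

```bash
python3 -m inch '[[0,[0,0,-0.05],[0,0,0]],[0,[0,0,-0.03],[0,0,0]],[0,[0,0,-0.03],[0,0,0]],[0,[0,0,0],[0,0,0]],[0,[0,0,0],[0,0,0]]]'; python3 -m inch '[[0,[0,0,-0.03],[0,0,0]],[0,[0,0,0],[0,0,0]],[0,[0,0,0],[0,0,0]]]'
python3 -m inch '[[0,[0,0,-0.03],[0,0,0]],[0,[0,0,0],[0,0,0]],[0,[0,0,0],[0,0,0]]]'
```

```text
clock: 5.5
position: [488.4, -3.2, 137.5]
eef_rot: [2.353, 2.081, 0.0]
contact_force: [0.6, -0.4, -4.3]
finger_gap: 0.692
finger_force: 67.0
clock: 5.75
position: [488.4, -3.2, 137.4]
eef_rot: [2.353, 2.081, 0.0]
contact_force: [-3.8, 0.6, 6.2]
finger_gap: 0.691
finger_force: 67.9
clock: 6.0
position: [488.4, -3.2, 137.4]
eef_rot: [2.352, 2.081, 0.001]
contact_force: [-6.5, -0.1, 13.5]
finger_gap: 0.686
finger_force: 69.1
```

```bash
python3 -m inch '[[0,[0,0,0.04],[0,0,0]],[0,[0,0,0],[0,0,0]],[80,[0,0,0],[0,0,0]],[100,[0,0,0],[0,0,0]],[100,[0,0,0],[0,0,0]],[100,[0,0,0],[0,0,0]],[100,[0,0,0],[0,0,0]]]'
python3 -m inch '[[100,[0,0,0.3],[0,0,0]],[100,[0,0,0.8],[0,0,0]],[100,[0,0,0.9],[0,0,0]],[100,[0,0,0.9],[0,0,0]],[100,[0,0,0.9],[0,0,0]],[100,[0,0,0.2],[0,0,0]],[100,[0,0,0],[0,0,0]],[100,[0,0,0],[0,0,0]]]'
python3 - <<'E'
from h import *
tool(); c=shot('wrist','w3')
b=cv2.inRange(c['color'],(150,145,135),(255,255,255))
n,l,st,ce=cv2.connectedComponentsWithStats(b)
for i in range(1,n):
    if st[i,4]>50: print(st[i],ce[i].round(1),pt(c,*ce[i],96)[:2].round(1))
E
```

```text
clock: 6.58
position: [488.5, -3.2, 136.8]
eef_rot: [2.353, 2.081, 0.0]
contact_force: [-0.1, -0.5, 0.8]
finger_gap: 0.999
finger_force: 0.0
clock: 7.25
position: [488.4, -3.1, 257.0]
eef_rot: [2.353, 2.081, 0.001]
contact_force: [-1.2, 1.6, 0.3]
finger_gap: 0.998
finger_force: 0.0
t 7.25 tcp [488.4  -3.1 257. ] toolx yaw 82.99 zax [ 0.001 -0.    -1.   ] F [-1.2  1.6  0.3] gap 0.998 0.0 j [-0.17  0.17 -0.26  1.14 -0.    1.52]
[264  85  18  17 242] [272.9  93. ] [475.7  79.1]
[352  84  19  19 272] [360.8  93.1] [520.   73.7]
[259 109  26  28 619] [271.3 123. ] [472.6  64.7]
[353 109  25  28 593] [365.4 123.1] [521.1  58.6]
[ 292  191   53  101 1864] [318.4 239.5] [489.1  -1.5]
[269 335  19  17 270] [279.4 342.6] [457.5 -64.2]
[349 335  20  17 321] [358.8 342.9] [505.5 -70.4]
```

View pics/w3.png

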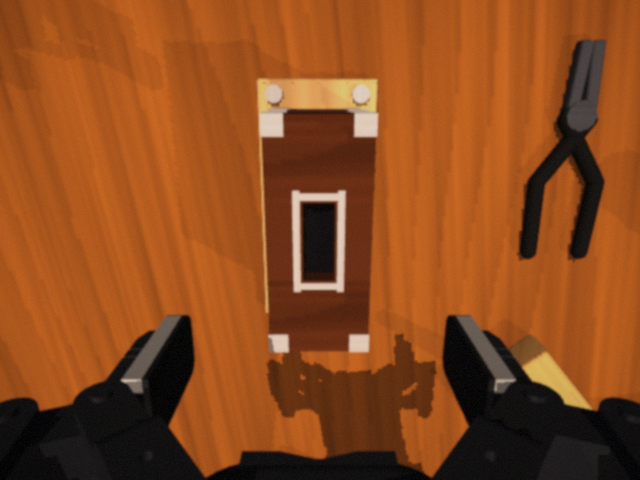

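```bash
python3 -m inch '[[100,[0.35,0.58,0.1],[0,0,0.97]],[100,[0.35,0.58,0.1],[0,0,0.97]],[100,[0.35,0.58,0.1],[0,0,0.97]],[100,[0.35,0.58,0.1],[0,0,0.97]],[100,[0.35,0.58,0.1],[0,0,0.97]],[100,[0.35,0.58,0.1],[0,0,0.97]],[100,[0.35,0.58,0.1],[0,0,0.97]],[100,[0.35,0.58,0.1],[0,0,0.97]],[100,[0.35,0.58,0.1],[0,0,0.97]],[100,[0.35,0.58,0.1],[0,0,0.97]]]'
python3 -m inch '[[100,[0.35,0.58,0.1],[0,0,0.97]],[100,[0.35,0.58,0.1],[0,0,0.97]],[100,[0.35,0.58,0.1],[0,0,0.97]],[100,[0.44,0.56,0.14],[0,0,0.95]],[100,[0,0,0],[0,0,0]],[100,[0,0,0],[0,0,0]],[100,[0,0,0],[0,0,0]]]'
python3 - <<'E'
from h import *
tool(); c=shot('wrist','w4'); t=shot('top','top2')
a=c['color'][:,:,::-1]; b=t['color'][215:305,265:375,::-1]; 
p=cv2.resize(b,None,fx=1.9,fy=1.9,interpolation=cv2.INTER_CUBIC); cv2.imwrite('pics/w4b.png',a); 
def blob(c,x0,y0,x1,y1,z):
    g=c['color'][y0:y1,x0:x1].astype(float).min(2); w=np.clip(g-110,0,100); 
    yy,xx=np.mgrid[y0:y1,x0:x1]; u,v=(w*xx).sum()/w.sum(),(w*yy).sum()/w.sum(); print((u,v),pt(c,u,v,z).round(2))
q=load('top1')
blob(q,302,244,334,266,56)
u,v=px(q,(488,-3,96)); print(u,v); u,v=int(u),int(v)
blob(t,u-16,v-11,u+16,v+11,96)
E
```

```text
clock: 8.13
position: [593.0, 171.7, 284.6]
eef_rot: [-1.035, -2.963, 0.003]
contact_force: [1.0, -0.0, 0.5]
finger_gap: 1.005
finger_force: 0.0
clock: 8.72
position: [637.4, 239.5, 298.1]
eef_rot: [-0.429, -3.109, 0.002]
contact_force: [0.5, -0.5, -0.4]
finger_gap: 0.999
finger_force: 0.0
t 8.7167 tcp [637.4 239.5 298.1] toolx yaw 164.29 zax [-0.003 -0.001 -1.   ] F [ 0.5 -0.5 -0.4] gap 0.999 0.0 j [ 0.24  0.54  0.37  1.41 -0.    0.52]
(np.float64(317.51521676715475), np.float64(254.1810221073787)) [487.27  -3.98  56.  ]
316.8812853264907 253.02332783619804
(np.float64(316.88981077147014), np.float64(253.19257641921396)) [487.54  -3.03  96.  ]
```

View pics/w4b.png

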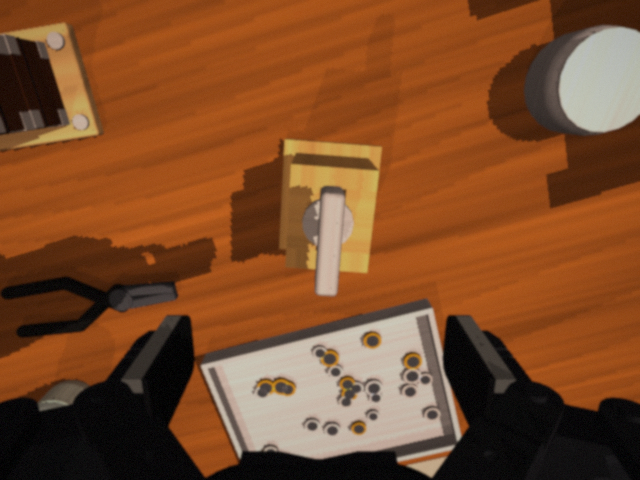

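The key's handle top face is at about (321,195)–(346,195)–(336,296)–(316,296), with the collar around (328,223) in the pale stand. The top camera puts the upper case within about 1 mm of the dock slot.

Run:
```python
from h import *
c=load('w4'); g=c['color'].astype(int)
for v in (188,192,196,200,240,290,294,297): print(v, g[v,310:352:2].sum(1)//3)
s=(g.min(2)>150)&((g.max(2)-g.min(2))<40); s[:180]=0;s[300:]=0;s[:,:305]=0;s[:,355:]=0
P=cv2.findNonZero(s.astype(np.uint8)); (r)=cv2.minAreaRect(P); print(r, cv2.boxPoints(r).round(1).tolist())
print(rect(c,[(316,296),(321,195),(346,195),(336,296)],131))
save(c,'w4c',(280,170,380,310),4)
```

```text
188 [104 141 148 151 146 119  74  63  67  67  71  71  74  76  75  87 117 130
 138 146 147]
192 [ 84 118 148 146 141  94  64  79  99  97  90  89  87  87  88  82  80  64
 113 141 142]
196 [114 137 144 140 135  90 111 151 174 172 176 176 172 166 161 161 149 114
 127 142 143]
200 [ 97 129 120 106 108  94 126 159 179 182 183 184 183 181 185 183 168 140
 141 145 146]
240 [ 99 106 149 162 111 141 171 183 183 183 182 183 183 183 175 154 163 178
 162 148 146]
290 [ 91  91  96 127 165 180 183 182 180 179 181 181 174 144  97  87  84  86
  85  88  84]
294 [ 86  86  88 100 128 144 149 153 154 154 158 158 146 110  84  89  85  83
  82  85  87]
297 [85 84 86 84 86 86 86 87 86 90 88 89 90 85 85 90 86 89 87 89 85]
((331.0, 246.0), (32.0, 94.0), 0.0) [[315.0, 293.0], [315.0, 199.0], [347.0, 199.0], [347.0, 293.0]]
(array([643.4, 244.3]), 160.75, array([62.2, 13. ]))
```

View pics/w4c.png

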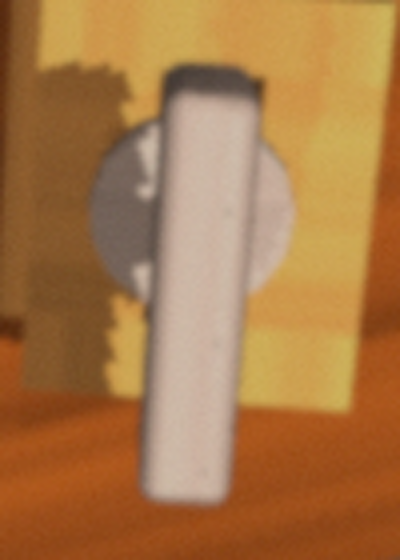

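The crop puts the handle's top face corners at (165,92), (258,95), (230,502) and (143,498), and the collar centre at about (193,213).

Run:
```python
from h import *
c=load('w4')
print(rect(c,[(315.8,294.5),(321.2,193),(344.5,193.7),(337.5,295.5)],131))
print('collar',pt(c,328.1,223.2,81))
tool()
```

```text
(array([642.7, 244.5]), 161.47, array([62.4, 13.1]))
collar [643.05604882 244.58551561  81.        ]
t 8.8167 tcp [637.4 239.1 299.1] toolx yaw 164.27 zax [-0.002 -0.001 -1.   ] F [-0.1  1.1  0.5] gap 1.0 0.0 j [ 0.24  0.53  0.37  1.41 -0.    0.52]
```

```bash
python3 -m inch '[[100,[0.16,0.15,0],[0,0,-0.47]],[100,[0,0,-0.7],[0,0,0]],[100,[0,0,-0.9],[0,0,0]],[100,[0,0,-0.9],[0,0,0]],[100,[0,0,-0.9],[0,0,0]],[60,[0,0,-0.6],[0,0,0]],[60,[0,0,-0.3],[0,0,0]],[50,[0,0,0],[0,0,0]],[50,[0,0,0],[0,0,0]],[50,[0,0,0],[0,0,0]]]'
python3 -m inch '[[20,[0,0,0],[0,0,0]],[0,[0,0,0],[0,0,0]],[0,[0,0,0],[0,0,0]],[0,[0,0,0],[0,0,0]],[0,[0,0,0],[0,0,0]],[0,[0,0,0],[0,0,0]],[0,[0,0,0],[0,0,0]],[0,[0,0,0],[0,0,0]]]'
python3 - <<'E'
from h import *
tool()
E
```

```text
clock: 9.65
position: [643.7, 244.3, 172.9]
eef_rot: [0.504, 3.098, 0.002]
contact_force: [0.2, 0.4, 0.1]
finger_gap: 0.499
finger_force: 0.0
clock: 10.32
position: [643.6, 244.4, 172.6]
eef_rot: [0.504, 3.098, 0.001]
contact_force: [-1.0, -0.7, 4.6]
finger_gap: 0.154
finger_force: 59.1
t 10.3167 tcp [643.6 244.4 172.6] toolx yaw 161.53 zax [ 0.003  0.    -1.   ] F [-1.  -0.7  4.6] gap 0.154 59.1 j [ 0.25  0.59  0.15  1.13 -0.    0.57]
```

```bash
python3 -m inch '[[0,[0,0,0.3],[0,0,0]],[0,[0,0,0.7],[0,0,0]],[0,[0,0,0.8],[0,0,0]],[0,[0,0,0.8],[0,0,0]],[0,[0,0,0.8],[0,0,0]],[0,[0,0,0.6],[0,0,0]],[0,[0,0,0],[0,0,0]]]'
python3 -m inch '[[0,[-0.2,-0.3,0],[0,0,-0.7]],[0,[-0.37,-0.59,0],[0,0,-0.9]],[0,[-0.37,-0.59,0],[0,0,-0.9]],[0,[-0.37,-0.59,0],[0,0,-0.9]],[0,[-0.37,-0.59,0],[0,0,-0.9]],[0,[-0.37,-0.59,0],[0,0,-0.9]],[0,[-0.37,-0.59,0],[0,0,-0.9]],[0,[-0.37,-0.59,0],[0,0,-0.9]],[0,[-0.37,-0.59,0],[0,0,-0.9]],[0,[-0.37,-0.59,0],[0,0,-0.9]]]'
python3 -m inch '[[0,[-0.37,-0.59,0],[0,0,-0.9]],[0,[-0.37,-0.59,0],[0,0,-0.9]],[0,[-0.37,-0.59,0],[0,0,-0.9]],[0,[-0.37,-0.59,0],[0,0,-0.9]],[0,[-0.14,-0.27,0],[0,0,-0.68]],[0,[0,0,0],[0,0,0]],[0,[0,0,0],[0,0,0]],[0,[0,0,0],[0,0,0]]]'
python3 - <<'E'
from h import *
tool(); c=shot('wrist','w5')
E
```

```text
clock: 10.9
position: [644.0, 244.9, 295.9]
eef_rot: [0.503, 3.095, 0.005]
contact_force: [0.6, 1.1, -0.9]
finger_gap: 0.152
finger_force: 58.8
clock: 11.73
position: [535.6, 75.4, 289.4]
eef_rot: [-1.835, -2.548, 0.002]
contact_force: [-0.1, -0.7, -2.4]
finger_gap: 0.155
finger_force: 58.7
clock: 12.4
position: [488.3, -2.4, 290.4]
eef_rot: [-2.35, -2.084, 0.0]
contact_force: [0.0, 0.3, -2.2]
finger_gap: 0.15
finger_force: 58.8
t 12.4 tcp [488.3  -2.4 290.4] toolx yaw 83.15 zax [-0.001  0.    -1.   ] F [ 0.   0.3 -2.2] gap 0.15 58.8 j [-0.17  0.15 -0.2   1.22  0.    1.52]
```

View pics/w5.png

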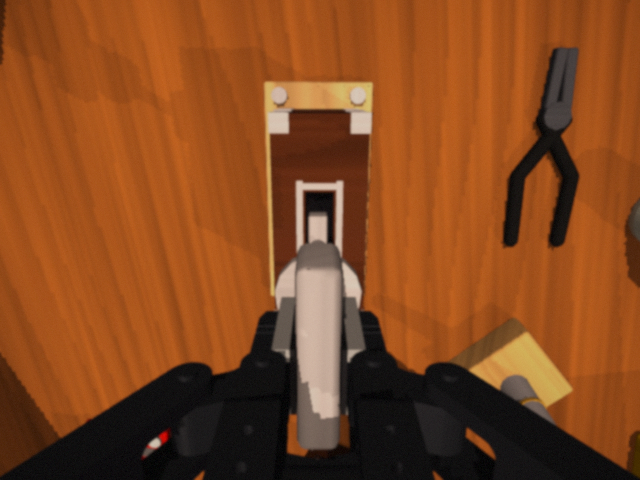

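The T-head's front end shows at (318,212) and lines up with the slot frame (296–344, top edge at row 181). I'll check the offsets.

Run:
```python
from h import *
c=load('w5'); a=np.radians(83.1); X=np.array([np.cos(a),np.sin(a)])
print('head->centre', pt(c,318,211.5,142)[:2]-18*X, 'z132 bottom', pt(c,318,211.5,132)[:2]-18*X)
print('handle end', px(c,np.r_[np.array([488.3,-2.6])+32*X,251]))
print('slot frame far edge mid', pt(c,320,181,96)[:2]-30*X, 'inner', pt(c,319.5,192,96)[:2]-23*X)
print('case far edge', pt(c,319.5,112,96)[:2]-70*X, 'board far edge', pt(c,318.5,82,12)[:2]-90*X)
tool()
```

```text
head->centre [488.73795158   0.83437942] z132 bottom [488.42331396  -1.71022222]
handle end [317.57508983 273.05794235]
slot frame far edge mid [489.38761115  -3.63226671] inner [489.10701115  -3.51045757]
case far edge [489.10933054  -2.571286  ] board far edge [488.45265303  -2.90982364]
t 12.45 tcp [488.5  -2.3 290.5] toolx yaw 83.16 zax [-0.  0. -1.] F [ 0.3 -0.7 -1.8] gap 0.154 58.8 j [-0.17  0.15 -0.2   1.22  0.    1.52]
```

```bash
python3 -m inch '[[0,[0.02,-0.04,-0.3],[0,0,0]],[0,[0,0,-0.4],[0,0,0]],[0,[0,0,-0.3],[0,0,0]],[0,[0,0,-0.2],[0,0,0]],[0,[0,0,-0.2],[0,0,0]],[0,[0,0,-0.2],[0,0,0]],[0,[0,0,0],[0,0,0]]]'
python3 -m inch '[[0,[0,0,-0.2],[0,0,0]],[0,[0,0,-0.2],[0,0,0]],[0,[0,0,-0.2],[0,0,0]],[0,[0,0,-0.2],[0,0,0]],[0,[0,0,0],[0,0,0]],[0,[0,0,0],[0,0,0]]]'
```

```text
clock: 13.03
position: [488.5, -3.8, 241.7]
eef_rot: [-2.351, -2.082, 0.002]
contact_force: [-0.5, 0.5, -2.9]
finger_gap: 0.155
finger_force: 58.7
clock: 13.53
position: [488.6, -4.0, 218.5]
eef_rot: [-2.351, -2.082, 0.001]
contact_force: [-0.1, -0.1, -1.4]
finger_gap: 0.157
finger_force: 58.8
```

```bash
python3 -m inch '[[0,[0,0,-0.15],[0,0,0]],[0,[0,0,-0.15],[0,0,0]],[0,[0,0,-0.15],[0,0,0]],[0,[0,0,-0.15],[0,0,0]],[0,[0,0,-0.1],[0,0,0]],[0,[0,0,-0.05],[0,0,0]],[0,[0,0,0],[0,0,0]],[0,[0,0,0],[0,0,0]]]'
python3 -m inch '[[0,[0,0,-0.05],[0,0,0]],[0,[0,0,0],[0,0,0]],[0,[0,0,0],[0,0,0]]]'
```

```text
clock: 14.2
position: [488.9, -4.0, 196.5]
eef_rot: [-2.352, -2.083, 0.0]
contact_force: [-0.0, -0.3, -2.1]
finger_gap: 0.153
finger_force: 58.8
clock: 14.45
position: [489.0, -4.0, 195.1]
eef_rot: [2.352, 2.083, 0.0]
contact_force: [0.3, 0.4, -1.6]
finger_gap: 0.155
finger_force: 58.8
```

```bash
for i in 1; do python3 -m inch '[[0,[0,0,-0.05],[0,0,0]],[0,[0,0,0],[0,0,0]],[0,[0,0,0],[0,0,0]]]'; python3 -m inch '[[0,[0,0,-0.03],[0,0,0]],[0,[0,0,0],[0,0,0]],[0,[0,0,0],[0,0,0]]]'; done
```

```text
clock: 14.7
position: [489.2, -4.0, 193.6]
eef_rot: [2.352, 2.083, 0.001]
contact_force: [-0.1, -1.5, -0.5]
finger_gap: 0.154
finger_force: 58.8
clock: 14.95
position: [489.1, -4.0, 193.6]
eef_rot: [2.351, 2.082, 0.001]
contact_force: [-1.9, 0.3, 6.0]
finger_gap: 0.155
finger_force: 59.8
```

```bash
python3 -m inch '[[0,[0,0,0.05],[0,0,0]],[0,[0,0,0],[0,0,0.5]],[0,[0,0,0],[0,0,0.9]],[0,[0,0,0],[0,0,0.9]],[0,[0,0,0],[0,0,0.9]],[0,[0,0,0],[0,0,0.9]],[0,[0,0,0],[0,0,0.9]],[0,[0,0,0],[0,0,0.9]],[0,[0,0,0],[0,0,0.9]],[0,[0,0,0],[0,0,0.9]]]'
python3 -m inch '[[0,[0,0,0],[0,0,0.9]],[0,[0,0,0],[0,0,0.9]],[0,[0,0,0],[0,0,0.9]],[0,[0,0,0],[0,0,0.9]],[0,[0,0,0],[0,0,0.9]],[0,[0,0,0],[0,0,0.9]],[0,[0,0,0],[0,0,0.9]],[0,[0,0,0],[0,0,0.9]],[0,[0,0,0],[0,0,0.1]],[0,[0,0,0],[0,0,0]]]'
python3 -m inch '[[0,[0,0,-0.03],[0,0,0]],[0,[0,0,-0.02],[0,0,0]],[0,[0,0,0],[0,0,0]],[0,[0,0,0],[0,0,0]]]'
python3 - <<'E'
from h import *
tool()
E
```

```text
clock: 15.78
position: [488.8, -4.0, 193.9]
eef_rot: [-1.339, -2.841, 0.0]
contact_force: [-0.2, 0.3, -2.0]
finger_gap: 0.153
finger_force: 58.8
clock: 16.62
position: [488.9, -4.0, 194.0]
eef_rot: [-0.193, -3.135, -0.0]
contact_force: [-0.3, -0.9, -2.7]
finger_gap: 0.154
finger_force: 58.8
clock: 16.95
position: [488.9, -4.1, 193.6]
eef_rot: [0.193, 3.135, -0.0]
contact_force: [-2.7, 1.0, 5.4]
finger_gap: 0.156
finger_force: 60.1
t 16.95 tcp [488.9  -4.1 193.6] toolx yaw 172.94 zax [ 0.001 -0.    -1.   ] F [-2.7  1.   5.4] gap 0.156 60.1 j [-0.17  0.21 -0.37  0.99 -0.   -0.05]
```

Turned and seated. Next I'll release, rise and check.

```bash
python3 -m inch '[[0,[0,0,0.02],[0,0,0]],[25,[0,0,0],[0,0,0]],[40,[0,0,0],[0,0,0]],[50,[0,0,0],[0,0,0]],[50,[0,0,0],[0,0,0]],[50,[0,0,0],[0,0,0]]]'
python3 -m inch '[[50,[0,0,0.3],[0,0,0]],[50,[0,0,0.6],[0,0,0]],[50,[0,0,0.9],[0,0,0]],[50,[0,0,0.9],[0,0,0]],[50,[0,0,0.9],[0,0,0]],[50,[0,0,0.4],[0,0,0]],[50,[0,0,0],[0,0,0]],[50,[0,0,0],[0,0,0]],[50,[0,0,0],[0,0,0]]]'
python3 - <<'E'
from h import *
tool(); c=shot('wrist','w6')
E
```

```text
clock: 17.45
position: [489.0, -4.0, 193.2]
eef_rot: [0.191, 3.136, 0.0]
contact_force: [0.8, -0.8, -0.1]
finger_gap: 0.503
finger_force: 0.0
clock: 18.2
position: [488.6, -4.0, 312.5]
eef_rot: [-0.19, -3.135, -0.0]
contact_force: [-0.5, -0.6, -0.9]
finger_gap: 0.502
finger_force: 0.0
t 18.2 tcp [488.6  -4.  312.5] toolx yaw 173.05 zax [-0.001  0.    -1.   ] F [-0.5 -0.6 -0.9] gap 0.502 0.0 j [-0.17  0.14 -0.15  1.28  0.   -0.05]
```

View pics/w6.png

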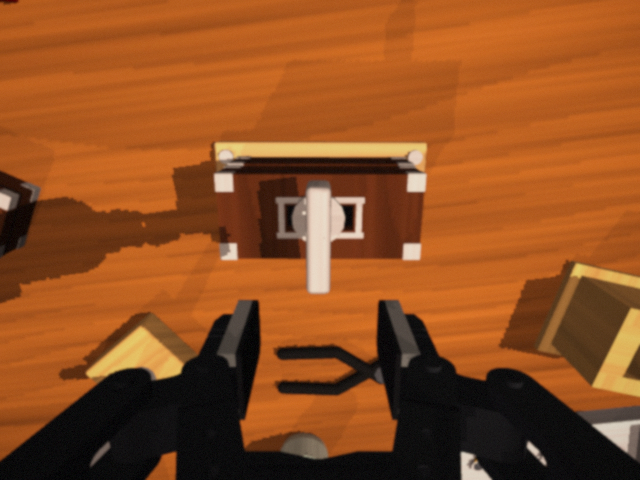

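The picture shows the handle across the column at (318,183)–(318,292), the collar centred on the slot at (319,219), and the case corners at about (214,172), (426,173), (421,259) and (219,259) over the board edge at row 143. One numeric check, then I'll hand in.

Run:
```python
from h import *
c=load('w6')
print('case',rect(c,[(214,172),(426,173),(421,259),(219,259)],96))
a,b=pt(c,215,143,12)[:2],pt(c,426.5,143,12)[:2]; d=b-a; n=np.array([-d[1],d[0]])/np.hypot(*d); print('dock',(a+b)/2+42*n,(a+b)/2-42*n,np.hypot(*d),np.degrees(np.arctan2(d[1],d[0]))%180)
print('handle',rect(c,[(307,292),(308,183),(330,183),(329,292)],152),'collar',pt(c,319,219,102))
```

```text
case (array([488.7,  -2.8]), 82.93, array([142.2,  61.5]))
dock [405.41996251   8.35202756] [488.80600536  -1.78542072] 178.38598189472998 83.06842550930928
handle (array([486.6,  -3.7]), 172.59, array([64.4, 12.4])) collar [488.29025227  -3.44880454 102.        ]
```

The case is about 1 mm from the dock centre. The case is parallel to the dock and the key square across it, both within a degree.

```bash
python3 -c "
from rig import arm
print(arm.sign_off())"
```

```text
the job is handed in; nothing more can be done
None
```

The job is handed in: the slotted case sits on the dock about 1 mm off centre, and the key is seated through both slots and turned a quarter to lock. The hand-in returned no verdict, and it took about 18 s of the 67 s.

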